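# Load a trackball carrier and unlatch it from its dock

### The arm

A 6-joint arm with a two-finger parallel gripper is mounted at the origin on the work surface. World frame = base frame: x ahead of the robot, y to its left, z up, the work surface at z = 0. Lengths are in mm, angles in rad, forces in N, time in s.
With the tool pointing down it reaches from about 250 to 775 mm from the base axis. Payload 4 kg.
Tool frame: the origin (TCP) lies between the finger pads; the fingertips stand 14 mm ahead of it and the grasp point (between the pads) lies 5 mm behind it; z points along the fingers, y is the line along which they close (so a half turn about z gives the same grasp; the last joint's range is limited). The gripper opens to 94 mm and grips with 3 to 60 N. Pads are 16 mm wide; open, the fingers measure 119 mm over their backs; the gripper's body (75 mm by 177 mm) begins 78 mm behind the grasp point.
Start: joints at [1.072, 0.087, 1.371, -0, 1.684, -0.103], TCP at [212.061, 507.493, 219.506] pointing down, gripper open.
Joint ranges: [-3.1, 3.1], [-0.76, 2.03], [0.27, 2.55], [-1.08, 4.22], [0.17, 2.65], [-2.57, 2.57]. Speed limits (rad/s): [2.79, 2.79, 3.14, 3.14, 3.14, 3.14].

### API

Orientations are given as a unit quaternion [w, x, y, z].
In Python, from cell import read_state, imaging, close_job gives the robot as it stands.
- The arm moves only by the shell command python3 -m creep 'ROWS'. ROWS is JSON, a list that holds one entry, the list of rows, each a list of 7 numbers: the opening, from 0 (shut) to 1 (fully open), then the shift along the world's x, y, z in mm, then the turn, a rotation vector about the world's x, y, z in rad. A call has 1 to 12 rows; each row is the pose to reach, as a shift and turn from the pose commanded when the call began; what a row does not reach only later rows make up. A row lasts 1/8 s, in which the tool goes at most 62.5 mm and 10.7 degrees, less where a joint would pass 70% of its speed; a pose out of reach is approached as far as the arm can. A call with a gripper value outside its range is refused whole. The fingers move at their own pace and stop on an object; the grip force is fixed at half the most. Time passes only in rows, so rows that repeat a pose let the fingers close. It gives the time, the measured TCP pose, the force, the opening and the grip force at its end, in the units of the state.
- read_state(): the state, without advancing time (a new reading comes with each control period).
- imaging.snapshot(name): name is "scene" or "side" or "wrist"; returns a dict with "frame" (420x560x3 uint8, red, green, blue), "mtx" (3x3 intrinsics, pixels), "camera_from_world" (4x4, takes a point from world to camera coordinates). Camera axes: x right, y down, z forward; pixel columns grow to the right and rows downward; lengths in mm; the calibration is good to about 2 mm. A picture is of the moment at which its call begins. There is no depth.
- close_job(): hands the job in; it is judged then, once.
Trained networks look in a picture, given as the dict that the camera call returned (one of the last four; its "shot" number tells which), for a name from the list of things; names that differ only in an ending like _2 or _b are one class to them, and where a whole thing is asked for, a point or a joint stands for the part that bears it (a point fixed in the world has none). Each returns a list of dicts, best first, with "score" (0 to 1); they miss things now and then, are a little off and sometimes report something else, mostly with a low value. They report only what shows in the picture. A call takes as long as a camera call. They do not tell look-alikes from the thing itself.
- imaging.outline_of(picture, name): "mask" (420x560 bool, what is visible of it) and "box" ([left, top, right, bottom] in pixels, round what is visible of it).
The state is a dict: "t": time; "joints": joint angles; "joint_vel": joint speeds; "joint_efforts": joint torques, N m; "ee_pos": TCP position; "orientation": TCP orientation; "wrist_force": force on the tool from outside, world axes, zero at the start; "wrist_torque": the same for the moment, N m; "width": opening from 0.0 (shut) to 1.0 (fully open); "finger_force": force on a finger pad.
Only numpy, scipy, OpenCV 4.12 (cv2) and the standard library are available. Lean on these libraries where they do the work, as an engineer would, in place of code of your own. Each camera call takes 0.05 s, during which the arm holds its last target. There are 200 camera calls.

### The job

Pick the red ball off its black ring stand and lower it gently, without dropping it, into the deep well of the white carrier standing in the metal dock, until it rests on the seat at the bottom, and let go of it. Then pinch the carrier's two orange side catches together and lift the loaded carrier level out of the dock to about 10 cm above where it stood. Finish while still holding it there, pinched by the catches and still, with the ball in the well; leave the bottle, the pot and the circuit board where they are.

Things in the scene. Friction and masses are not known exactly. Their poses are not given: they have to be found in the camera images.
- dock: fixed metal dock, 92 x 98 mm (x, y), yaw within +-0.5 rad; origin at the centre of its underside, z up. The carrier stands on its floor, 8 mm up. Two dark jaws at +-y (60 mm long in x, 34 to 48.5 mm from the middle, tops 32 mm above the bench) overhang the barbs of the carrier's catches; two stops at +-x (33 to 41 mm from the middle) are 16 mm high.
- carrier: white loose carrier (cassette) latched in the dock, axes along the dock's within a few degrees, about 2 mm sideways play; about 0.17 kg; origin at the centre of its underside, z up. Base plate 62 x 65 x 6 mm (x, y, z); on it a deep open square well, 44 x 44 mm inside, 3 mm walls, rim 55 mm above the origin. Orange catches stand on its +y and -y sides.
- well_rim (a point): centre of the mouth of the carrier's well, 55 mm above the carrier's origin. The well walls facing +x and -x each have a slot 30 mm wide (centred on y = 0), open from 12 mm above the carrier's origin up to the rim, so that fingers closing along the carrier's x can go down with the ball and open there.
- ball_seat (a point): where the ball's centre is when it rests in the well: on the middle axis, 26.2 mm above the carrier's origin (ball top then 10 mm below the rim). The black seat is 10 mm above the origin and has a 20 mm square hole that the ball sinks into and stays in.
- catch_left_tab (a point): middle of the outer face of the orange catch on the carrier's +y side, 33.5 mm from the carrier's middle, 47 mm above its origin. An upright plate 24 mm wide (x), 3.5 mm thick (y), free to grasp from 24 mm (level with the jaw tops) to 64 mm above the carrier's origin. The two tabs measure 67 mm over their outer faces when free, 57 mm when fully pinched.
- catch_right_tab (a point): the same for the orange catch on the carrier's -y side
- catch_left (a joint): how far the +y catch is pushed in towards the carrier's middle, m: 0 free (its barb hooks 3 mm under the dock's lip and the carrier cannot be lifted), 0.005 fully in against its stop (barb clear by 2 mm; it is clear from about 0.004). Sprung outwards with 2 N free to 4.5 N fully in.
- catch_right (a joint): the same for the -y catch
- ball_center (a point): centre of the red ball: hard trackball, diameter 38 mm, about 45 g, loose
- stand: fixed black ring stand, outer diameter 52 mm, 14 mm high, on which the ball rests at the start (ball centre about 29 mm above the bench); origin at the centre of its underside
- bottle: white bottle with green cap, diameter 48 mm, 120 mm high, loose; origin at the centre of its underside. Leave alone.
- pot: cream-coloured cup-like pot, diameter 72 mm, 65 mm high, loose; origin at the centre of its underside. Leave alone.
- board: tan circuit board with parts on it, 110 x 60 mm (x, y), 18 mm high, loose; origin at the centre of its underside. Leave alone.
Mind the look-alikes: they are no part of the job. What is shaped like the carrier but green or yellow is not meant. Several things look just like the dock: the one meant starts nearest to the robot's base.

How it is judged:
By the outcome, as a careful person would: the job done as asked, in the order asked, and still so for the second after the job is handed in, while the arm keeps its last pose, push and grip.
It also fails if it takes over 64 s, if anything falls off the work surface, if the arm or the gripper's body presses on something with over 40 N, if the wrist force passes 120 N, or if a joint passes its speed limit or range.

## Working session

There is one attempt and no reset: what is moved stays moved. The work goes in short steps, Python scripts to look and compute and a shell command to move; the robot and the scene stay as the last step left them, time stands still between calls to the robot, and variables do not carry over. Pictures are saved under pics/ and viewed, at most 10 in all, crops included, and the job is handed in when it is done.

```bash
ls; mkdir -p pics; cat > h.py <<'E'
import numpy as np, cv2
from cell import read_state, imaging
def snap(n,fn=None):
    p=imaging.snapshot(n)
    if fn: cv2.imwrite('pics/'+fn,p['frame'][:,:,::-1])
    return p
def ray(p,uv):
    T=np.array(p['camera_from_world']);R=T[:3,:3];c=-R.T@T[:3,3]
    d=R.T@np.linalg.inv(p['mtx'])@np.array([uv[0],uv[1],1.]);return c,d/np.linalg.norm(d)
def atz(p,uv,z):
    c,d=ray(p,uv);return c+d*(z-c[2])/d[2]
def proj(p,X):
    T=np.array(p['camera_from_world']);X=np.atleast_2d(X);q=(T[:3,:3]@X.T+T[:3,3:4]);q=np.array(p['mtx'])@q
    return (q[:2]/q[2]).T
def cen(m):
    v,u=np.nonzero(m);return np.array([u.mean(),v.mean()])
def tri(l):
    A=np.zeros((3,3));b=np.zeros(3);
    for p,uv in l:
        c,d=ray(p,uv);M=np.eye(3)-np.outer(d,d);A+=M;b+=M@c
    return np.linalg.solve(A,b)
E
python3 - <<'E'
from h import *
np.set_printoptions(precision=1,suppress=True)
P={n:snap(n,n+'0.png') for n in('scene','side')}
cv2.imwrite('pics/both0.png',cv2.resize(np.hstack([P[n]['frame'] for n in P])[:,:,::-1],(800,300)))
for n,p in P.items():
    print(n,'cam',ray(p,(280,210))[0])
    for k,z in (('ball_center',29),('carrier',35),('dock',16),('catch_left_tab',50),('stand',7),('bottle',60),('pot',32),('board',9)):
        for o in imaging.outline_of(p,k)[:5]:
            c=cen(o['mask']);print(k,round(o['score'],2),o['box'],c,int(o['mask'].sum()),atz(p,c,z))
E
```

```text
pics
scene cam [1165.1 -157.9  727.7]
ball_center 0.52 [386.3, 184.7, 402.5, 197.1] [395.8 190. ] 233 [514.7 234.6  29. ]
carrier 0.78 [174.0, 209.3, 216.3, 261.6] [196.6 236.4] 1209 [ 578.7 -199.    35. ]
carrier 0.59 [166.9, 169.6, 206.0, 203.9] [184.8 189. ] 944 [ 442.1 -215.9   35. ]
dock 0.72 [83.4, 233.9, 145.4, 285.9] [112.4 258.6] 2136 [ 591.  -363.2   16. ]
dock 0.66 [165.4, 218.6, 228.6, 271.7] [197.3 248.6] 1053 [ 594.  -200.8   16. ]
catch_left_tab 0.69 [167.0, 218.7, 231.3, 272.6] [197.6 249.1] 1066 [ 622.4 -198.3   50. ]
catch_left_tab 0.5 [165.6, 174.0, 168.5, 194.2] [169.3 183. ] 66 [ 433.9 -246.3   50. ]
catch_left_tab 0.5 [276.5, 199.2, 309.9, 238.4] [291.7 217.5] 1157 [574.1  -9.1  50. ]
stand 0.48 [384.1, 188.7, 407.0, 207.5] [392.6 200. ] 248 [522.9 229.1   7. ]
bottle 0.56 [309.2, 238.0, 340.9, 289.1] [325.7 264.1] 1164 [702.7  26.3  60. ]
bottle 0.38 [172.9, 228.9, 184.0, 245.3] [178.9 235. ] 89 [ 590.9 -230.3   60. ]
pot 0.83 [257.7, 132.9, 287.5, 171.1] [271.9 153.2] 1001 [352.9  -9.9  32. ]
board 0.9 [275.2, 198.7, 309.5, 237.3] [291.5 217.3] 1120 [537.8  -0
[... 732 characters left out ...]
202.8, 155.6, 219.2, 177.8] [210.2 166.8] 202 [ 706.6 -210.3   50. ]
stand 0.94 [245.5, 338.3, 278.4, 365.6] [260.7 354.8] 405 [511.7 243.9   7. ]
stand 0.75 [174.8, 204.5, 202.9, 264.1] [186.8 237.3] 1169 [711.5 -16.2   7. ]
stand 0.56 [255.6, 154.9, 283.8, 194.3] [266.3 175.7] 739 [ 584.1 -253.2    7. ]
stand 0.47 [247.3, 237.1, 301.5, 269.6] [274.3 253.8] 1223 [525.5   5.5   7. ]
bottle 0.67 [173.2, 204.0, 204.6, 264.8] [187.  237.1] 1161 [689.7  38.3  60. ]
pot 0.63 [344.6, 222.7, 381.2, 271.6] [359.9 244.6] 1367 [359.  -19.1  32. ]
pot 0.41 [252.2, 155.5, 283.4, 194.7] [266.4 175.3] 745 [ 578.3 -220.9   32. ]
board 0.61 [245.3, 236.8, 302.5, 269.5] [274.1 253.6] 1268 [525.6   7.    9. ]
```

View pics/scene0.png

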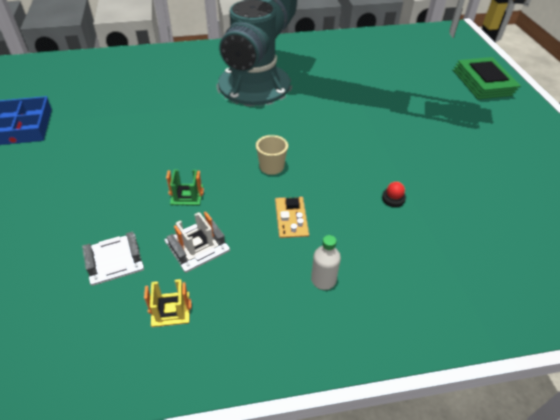

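View pics/side0.png

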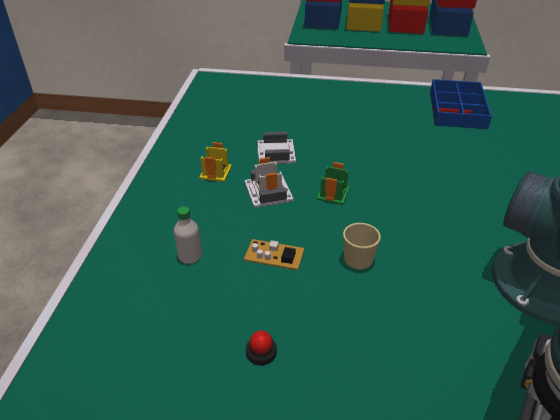

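The scene picture shows the ball at (396,190). The candidate carriers are white in a dock at (197,240), green at (186,187) and yellow at (169,303). The empty dock is at (112,258). The white carrier's dock lies about 620 mm from the base and the empty one about 690 mm, so the white one fits. I'll confirm it in one enlarged crop.

```bash
python3 - <<'E'
import cv2,numpy as np
a=cv2.imread('pics/scene0.png')[195:285,75:240];b=cv2.imread('pics/side0.png')[125:215,225:315]
f=lambda i:cv2.resize(i,None,fx=3.1,fy=5*.62,interpolation=cv2.INTER_CUBIC)
cv2.imwrite('pics/crop.png',np.hstack([f(a),f(b)]))
from h import *
s=read_state();print(s['orientation'],s['ee_pos'],s['width'],s['t'])
from scipy.spatial.transform import Rotation as R
q=s['orientation'];print(R.from_quat(q[1:]+q[:1] if isinstance(q,list) else np.r_[q[1:],q[0]]).as_matrix().round(3))
p=snap('wrist');print(np.array(p['camera_from_world']).round(2),p['mtx'])
E
```

```text
[3.03564326e-05 1.96607970e-01 9.80482177e-01 7.34068326e-05] [212.07101782 507.48068264 219.54095759] 1.0020521549213983 0.9
[[-0.923  0.386  0.   ]
 [ 0.386  0.923  0.   ]
 [-0.     0.    -1.   ]]
[[ 3.9000e-01  9.2000e-01  0.0000e+00 -5.5032e+02]
 [ 8.9000e-01 -3.7000e-01  2.7000e-01 -2.8060e+01]
 [ 2.5000e-01 -1.0000e-01 -9.6000e-01  3.9103e+02]
 [ 0.0000e+00  0.0000e+00  0.0000e+00  1.0000e+00]] [[341.64531417   0.         277.97067806]
 [  0.         341.64531417 212.43870511]
 [  0.           0.           1.        ]]
```

View pics/crop.png

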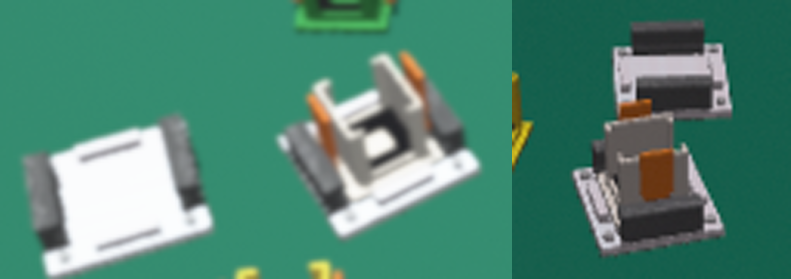

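The crop confirms it: the white carrier with orange catches stands in the dock at scene (197,240). The other dock is empty and farther from the base.

```bash
python3 - <<'E'
from h import *
p=snap('scene');q=snap('side')
a,b=atz(p,(186.3,271.5),4),atz(p,(229.8,248.2),4);d=b-a;print(a,b,np.linalg.norm(d),np.degrees(np.arctan2(d[1],d[0]))-90)
print('ball',tri([(x,cen(imaging.outline_of(x,'ball_center')[0]['mask'])) for x in(p,q)]))
E
python3 -m creep '[[[1,50,-45,0,0,0,-0.12],[1,100,-90,0,0,0,-0.25],[1,150,-135,-20,0,0,-0.37],[1,200,-180,-40,0,0,-0.5],[1,250,-225,-50,0,0,-0.62],[1,302,-273,-60,0,0,-0.75],[1,302,-273,-60,0,0,-0.75],[1,302,-273,-60,0,0,-0.75]]]'
```

```text
[ 636.30344988 -225.71573742    4.        ] [ 594.08393613 -137.50304813    4.        ] 97.79553104231626 25.576263252208747
ball [513.48383857 234.47677807  28.38717403]
t: 2.15
ee_pos: [515.3, 232.3, 158.4]
orientation: [-0.0, 0.544, 0.839, -0.001]
wrist_force: [0.2, 0.0, 0.2]
width: 1.002
finger_force: 0.0
```

```bash
python3 - <<'E'
from h import *
p=snap('wrist','w1.png')
for k,z in(('ball_center',29),('stand',7)):
  for o in imaging.outline_of(p,k)[:2]: b=o['box'];print(k,o['score'],b,atz(p,cen(o['mask']),z),atz(p,((b[0]+b[2])/2,(b[1]+b[3])/2),z))
hsv=cv2.cvtColor(p['frame'],cv2.COLOR_RGB2HSV);m=((hsv[...,0]<8)|(hsv[...,0]>172))&(hsv[...,1]>150)&(hsv[...,2]>60)
(c,r)=cv2.minEnclosingCircle(np.argwhere(m)[:,::-1].astype(np.float32));print(c,r,m.sum(),atz(p,c,29),read_state()['ee_pos'])
E
```

```text
ball_center 0.92 [257.7, 183.1, 299.3, 226.0] [513.46598563 234.86902873  29.        ] [514.08394647 235.61905241  29.        ]
stand 0.76 [251.2, 172.8, 305.0, 220.7] [509.86262091 243.98241553   7.        ] [512.9209836  237.33718042   7.        ]
(277.83294677734375, 204.60382080078125) 21.618858337402344 1449 [513.56265858 235.33136326  29.        ] [513.54618093 235.20682804 159.75573219]
```

View pics/w1.png

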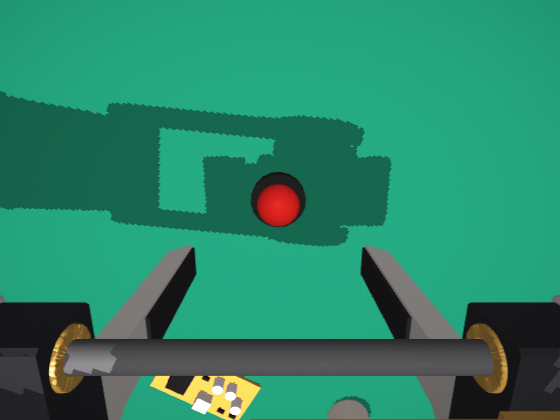

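The wrist picture shows the ball at (278,204) on its stand, centred under the fingers. I'll descend and grip.

```bash
python3 -m creep '[[[1,0,0.5,-40,0,0,0],[1,0,0.5,-80,0,0,0],[1,0,0.5,-110,0,0,0],[1,0,0.5,-127,0,0,0],[1,0,0.5,-127,0,0,0],[0.3,0,0.5,-127,0,0,0],[0,0,0.5,-127,0,0,0],[0,0,0.5,-127,0,0,0],[0,0,0.5,-127,0,0,0],[0,0,0.5,-127,0,0,0]]]'
```

```text
t: 3.55
ee_pos: [514.1, 235.0, 32.6]
orientation: [0.0, 0.542, 0.84, 0.0]
wrist_force: [0.4, 0.4, 0.8]
width: 0.504
finger_force: 0.0
```

```bash
python3 -m creep '[[[0,0,0,0,0,0,0],[0,0,0,0,0,0,0],[0,0,0,0,0,0,0],[0,0,0,0,0,0,0],[0,0,0,20,0,0,0],[0,0,0,60,0,0,0],[0,0,0,110,0,0,0],[0,0,0,148,0,0,0],[0,0,0,148,0,0,0]]]'
```

```text
t: 4.68
ee_pos: [516.2, 235.8, 184.7]
orientation: [0.003, 0.542, 0.84, 0.003]
wrist_force: [-0.9, 0.5, -1.2]
width: 0.389
finger_force: 30.0
```

```bash
python3 -m creep '[[[0,6,-44,0,0,0,0],[0,13,-98,0,0,0,0],[0,21,-153,0,0,0,0],[0,28,-208,0,0,0,0],[0,36,-263,0,0,0,0.02],[0,43,-318,0,0,0,0.02],[0,51,-372,0,0,0,0.02],[0,57,-415,0,0,0,0.02],[0,60,-436,0,0,0,0.02],[0,60,-436,0,0,0,0.02],[0,60,-436,0,0,0,0.02]]]'
python3 - <<'E'
from h import *
p=snap('wrist','w2.png');s=read_state();print(s['ee_pos'],s['orientation'],s['width'],s['finger_force'])
print('campos',ray(p,(280,210))[0])
for k,z in(('ball_center',180),('carrier',35),('dock',16),('catch_left_tab',55)):
  for o in imaging.outline_of(p,k)[:3]: b=o['box'];print(k,o['score'],b,atz(p,cen(o['mask']),z))
E
```

```text
t: 6.05
ee_pos: [574.0, -199.3, 180.0]
orientation: [-0.001, 0.533, 0.846, 0.0]
wrist_force: [-0.2, -0.3, -1.5]
width: 0.391
finger_force: 30.0
[ 574.08493271 -199.18306076  180.38647338] [-2.90729235e-04  5.32801771e-01  8.46239963e-01  3.36749059e-04] 0.38828942214216905 29.999826550483704
campos [ 539.81915021 -128.8929248   345.33278892]
ball_center 0.66 [245.3, 232.3, 311.2, 303.9] [ 572.74753167 -197.7971472   180.        ]
ball_center 0.53 [224.7, 147.9, 324.1, 251.1] [ 552.89095401 -158.41954523  180.        ]
carrier 0.85 [346.1, 259.4, 407.6, 307.9] [ 696.92860626 -231.99691298   35.        ]
carrier 0.75 [242.2, 168.8, 306.9, 240.6] [ 570.80297886 -198.99509797   35.        ]
carrier 0.62 [70.3, 101.7, 177.0, 195.9] [ 428.03268216 -214.24427042   35.        ]
dock 0.97 [230.2, 147.3, 326.4, 250.6] [ 565.23062847 -188.02253051   16.        ]
dock 0.65 [181.8, 275.1, 268.0, 383.8] [ 585.67442638 -334.027019     16.        ]
catch_left_tab 0.97 [75.3, 172.0, 111.5, 190.7] [ 418.29798299 -245.97244067   55.        ]
catch_left_tab 0.79 [378.3, 269.0, 410.7, 301.8] [ 701.58960462 -219.5992075    55.        ]
catch_left_tab 0.58 [261.1, 170.8, 292.0, 179.1] [ 559.67303242 -172.22046694   55.        ]
```

View pics/w2.png

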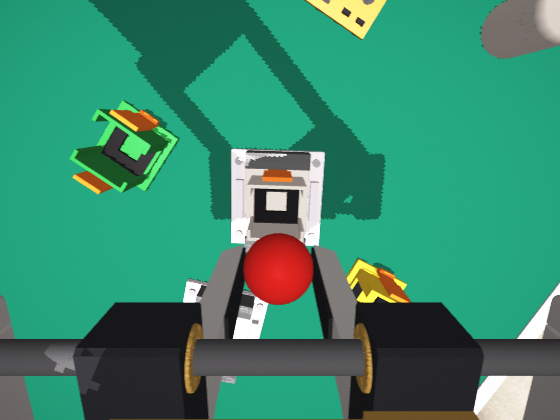

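The ball is held firmly at (278,268). The carrier at (277,200) is partly hidden behind it, so I'll step back along the carrier's -y for a clear look.

```bash
python3 -m creep '[[[0,12,-26,0,0,0,0],[0,26,-54,0,0,0,0],[0,26,-54,0,0,0,0],[0,26,-54,0,0,0,0]]]'
python3 - <<'E'
from h import *
p=snap('wrist','w3.png');s=read_state();print(s['ee_pos'],s['orientation'])
import pickle;pickle.dump({k:p[k] for k in('frame','mtx','camera_from_world')},open('w3.pkl','wb'))
for k in('carrier','dock','ball_center','catch_left_tab'):
  for o in imaging.outline_of(p,k)[:3]: print(k,o['score'],o['box'])
c=p['frame'][85:255,180:380,::-1];cv2.imwrite('pics/w3c.png',cv2.resize(c,None,fx=3.5,fy=3.5,interpolation=cv2.INTER_CUBIC))
E
```

```text
t: 6.8
ee_pos: [599.9, -254.1, 180.4]
orientation: [-0.0, 0.533, 0.846, 0.0]
wrist_force: [0.1, -0.3, -1.6]
width: 0.392
finger_force: 30.0
[ 599.87755465 -253.91888978  180.63500583] [-1.97285502e-04  5.33254864e-01  8.45954579e-01  2.46229386e-04]
carrier 0.75 [242.3, 98.1, 309.7, 186.9]
carrier 0.74 [58.5, 30.0, 173.2, 131.8]
carrier 0.63 [333.1, 205.7, 419.3, 304.9]
dock 0.85 [225.8, 81.7, 326.5, 193.6]
dock 0.81 [168.7, 226.5, 258.7, 325.9]
ball_center 0.56 [243.1, 232.4, 311.0, 301.7]
ball_center 0.28 [259.9, 173.0, 287.0, 182.7]
catch_left_tab 0.81 [62.1, 99.5, 109.3, 119.4]
catch_left_tab 0.76 [379.2, 213.1, 419.5, 245.1]
catch_left_tab 0.74 [241.4, 97.2, 308.5, 187.2]
```

View pics/w3c.png

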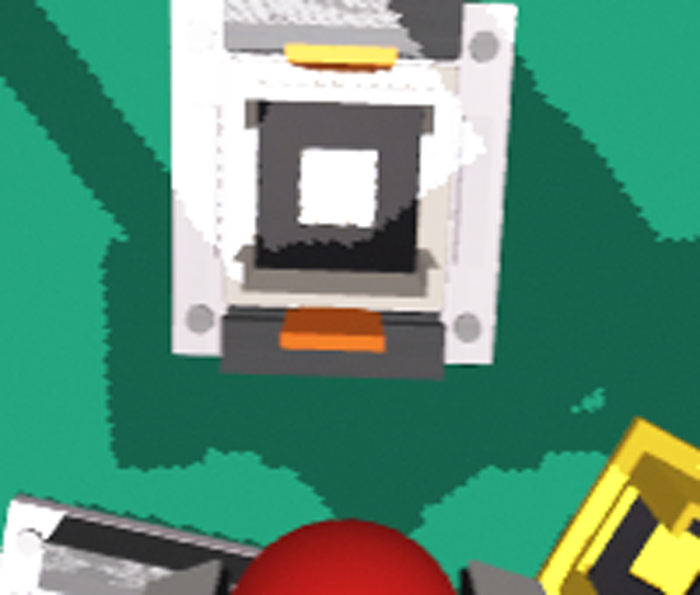

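The crop shows the seat hole at about (338,188) and the tab tops at about (341,46) and (332,350), in crop pixels. I'll fit the carrier pose to these.

```bash
python3 - <<'E'
from h import *
import pickle
from scipy.optimize import least_squares
p=pickle.load(open('w3.pkl','rb'))
f=lambda l:np.array(l,float)/3.5+[180-.36,85-.36]
hole=(f([(303,149),(378,150),(376,227),(298,226)]),[(-10,10,18),(10,10,18),(10,-10,18),(-10,-10,18)])
seat=(f([(258,102),(420,104),(416,271),(256,266)]),[(-22,22,18),(22,22,18),(22,-22,18),(-22,-22,18)])
tabs=(f([(285,45),(398,47),(385,352),(280,350)]),[(-12,33.5,72),(12,33.5,72),(12,-33.5,72),(-12,-33.5,72)])
dock=(f([(172,352),(492,363),(516,5)]),[(-46,-49,8),(46,-49,8),(46,49,8)])
def fit(*s):
    uv=np.vstack([a for a,_ in s]);X=np.vstack([b for _,b in s]).astype(float)
    def r(q):
        c,n=np.cos(q[2]),np.sin(q[2]);Y=X.copy();Y[:,0]=q[0]+c*X[:,0]-n*X[:,1];Y[:,1]=q[1]+n*X[:,0]+c*X[:,1]
        return (proj(p,Y)-uv).ravel()
    o=least_squares(r,[572,-200,.44]);print(o.x.round(3),np.degrees(o.x[2]).round(2),np.abs(o.fun).max().round(2));return o
fit(hole);fit(seat);fit(tabs);fit(hole,tabs);fit(dock)
# measured ball position in tool: circle
h=cv2.cvtColor(p['frame'],cv2.COLOR_RGB2HSV);m=((h[...,0]<8)|(h[...,0]>172))&(h[...,1]>150)&(h[...,2]>60);m[:215]=0;m[:,:230]=0;m[:,325:]=0
cs=np.argwhere(m)[:,::-1].astype(np.float32);c,r=cv2.minEnclosingCircle(cs);b=atz(p,c,183);print('ball px',c,r,b)
cc,d=ray(p,c);print('dist from radius',19/np.sin(np.arctan(r/341.6)), np.linalg.norm(b-cc))
for z in(174,177,180):
  print(z,atz(p,c,z)-np.array([599.9,-254,z]))
E
```

```text
[ 5.73065e+02 -2.01159e+02  4.16000e-01] 23.85 0.78
[ 5.72656e+02 -2.01079e+02  4.26000e-01] 24.38 0.74
[ 5.72922e+02 -2.01459e+02  4.16000e-01] 23.84 0.45
[ 5.72981e+02 -2.01335e+02  4.16000e-01] 23.85 0.62
[ 5.72578e+02 -2.00932e+02  4.10000e-01] 23.47 0.66
ball px (278.1632080078125, 268.4026184082031) 35.769187927246094 [ 598.55948491 -251.39751441  183.        ]
dist from radius 182.44430049539952 179.33574594196497
174 [ 0.47355442 -1.14995815  0.        ]
177 [-0.13113541  0.10085643  0.        ]
180 [-0.73582525  1.35167101  0.        ]
```

```bash
python3 -m creep '[[[0,-14,26,0,0,0,-0.015],[0,-27,52.7,0,0,0,-0.03],[0,-27,52.7,-30,0,0,-0.03],[0,-27,52.7,-60,0,0,-0.03],[0,-27,52.7,-80,0,0,-0.03],[0,-27,52.7,-80,0,0,-0.03],[0,-27,52.7,-80,0,0,-0.03]]]'
python3 - <<'E'
from h import *
p=snap('scene');q=snap('side')
for x in(p,q):
  n=proj(x,[[573,-201.3,97]])[0];h=cv2.cvtColor(x['frame'],cv2.COLOR_RGB2HSV);m=((h[...,0]<4)|(h[...,0]>174))&(h[...,1]>170)&(h[...,2]>80)
  u,v=n.astype(int);w=np.zeros_like(m);w[v-22:v+22,u-22:u+22]=1;m&=w;print(n,cen(m) if m.any() else None,m.sum())
cv2.imwrite('pics/c4.png',np.hstack([cv2.resize(x['frame'][v-50:v+50,u-50:u+50,::-1],(400,400),interpolation=cv2.INTER_CUBIC) for x in(p,q) for u,v in [proj(x,[[573,-201.3,80]])[0].astype(int)]]))
E
```

```text
t: 7.92
ee_pos: [573.6, -202.4, 101.8]
orientation: [0.001, 0.546, 0.838, 0.0]
wrist_force: [0.0, 0.2, -0.8]
width: 0.395
finger_force: 30.0
[191.45974654 213.0051687 ] [184.86363636 216.61363636] 44
[266.89584031 156.63245869] [267.32160804 155.54773869] 199
```

View pics/c4.png

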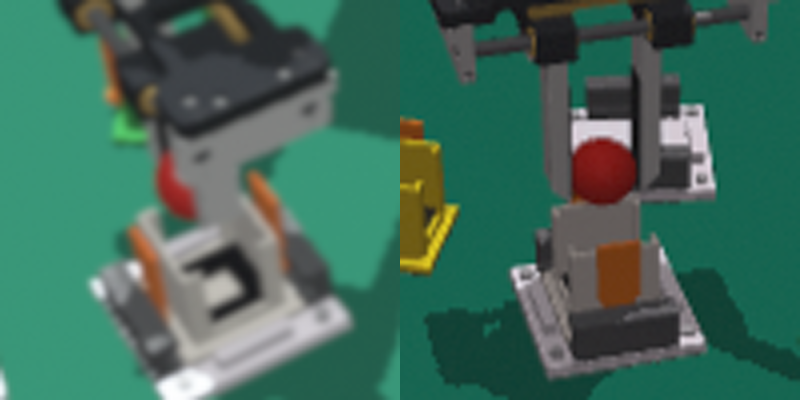

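The crop shows the ball between the fingers, centred over the well in the side view (about 267,156). I'll lower it.

```bash
python3 -m creep '[[[0,-0.3,1,-12,0,0,0],[0,-0.3,1,-24,0,0,0],[0,-0.3,1,-36,0,0,0],[0,-0.3,1,-42,0,0,0],[0,-0.3,1,-48,0,0,0],[0,-0.3,1,-52,0,0,0],[0,-0.3,1,-56,0,0,0],[0,-0.3,1,-58,0,0,0],[0,-0.3,1,-58,0,0,0],[0,-0.3,1,-58,0,0,0]]]'
```

```text
t: 9.28
ee_pos: [572.9, -201.4, 42.8]
orientation: [0.0, 0.546, 0.838, 0.0]
wrist_force: [0.2, 0.0, -1.6]
width: 0.387
finger_force: 30.0
```

```bash
python3 -m creep '[[[0,0,0,-2,0,0,0],[0,0,0,-3.5,0,0,0],[0,0,0,-4.5,0,0,0],[0,0,0,-4.5,0,0,0],[0,0,0,-4.5,0,0,0]]]'; python3 -m creep '[[[0,0,0,-0.7,0,0,0],[0,0,0,-0.7,0,0,0],[0,0,0,-0.7,0,0,0]]]'
```

```text
t: 9.9
ee_pos: [572.8, -201.3, 38.0]
orientation: [0.0, 0.546, 0.838, 0.0]
wrist_force: [0.1, -0.4, -0.8]
width: 0.39
finger_force: 30.0
t: 10.28
ee_pos: [572.9, -201.4, 37.7]
orientation: [0.0, 0.546, 0.838, 0.0]
wrist_force: [-0.6, 0.9, 2.9]
width: 0.39
finger_force: 30.0
```

The wrist force rose from -0.8 to +2.9 N, so the ball is on the seat. I'll release and lift off, then turn toward the catches.

```bash
python3 -m creep '[[[0.5,0,0,0,0,0,0],[0.65,0,0,0,0,0,0],[0.65,0,0,0,0,0,0],[0.65,0,0,0,0,0,0],[0.65,0,0,15,0,0,0],[0.65,0,0,40,0,0,0],[1,0,0,80,0,0,0],[1,0,0,120,0,0,0],[1,0,0,140,0,0,0],[1,0,0,140,0,0,0]]]'
python3 - <<'E'
from h import *
p=snap('wrist','w5.png');print(read_state()['ee_pos'])
x=proj(p,[[573,-201.3,34.2]])[0];print('expected',x)
for o in imaging.outline_of(p,'ball_center')[:2]: print(o['score'],o['box'],cen(o['mask']))
u,v=x.astype(int);a=max(v-85,0);cv2.imwrite('pics/w5c.png',cv2.resize(p['frame'][a:a+170,u-100:u+100,::-1],None,fx=3.5,fy=3.5,interpolation=cv2.INTER_CUBIC));print(u-100,a)
E
```

```text
t: 11.52
ee_pos: [574.1, -201.9, 181.1]
orientation: [0.003, 0.546, 0.838, 0.001]
wrist_force: [-0.8, 0.1, -0.4]
width: 0.996
finger_force: 0.0
[ 573.21996366 -201.52700918  178.80299547]
expected [276.40871597 201.87145827]
0.71 [254.6, 183.4, 296.8, 222.4] [275.94483846 202.64539007]
176 116
```

View pics/w5c.png

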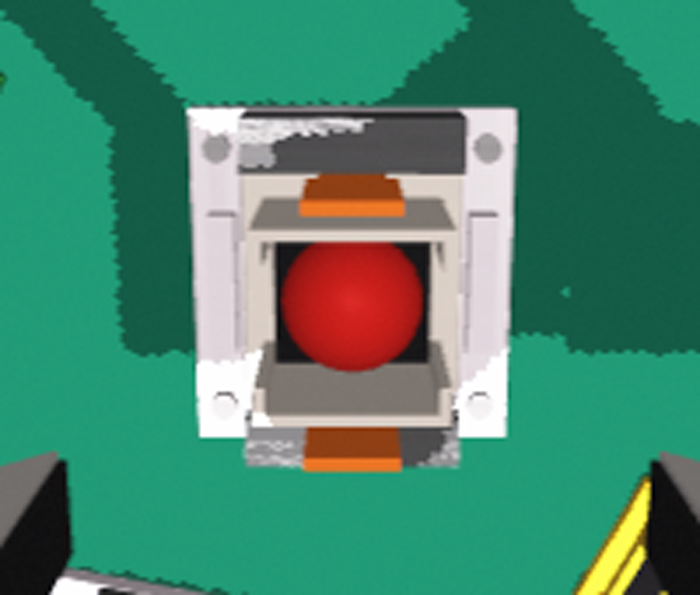

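The ball sits centred in the well at crop (352,305). Next I'll turn a quarter turn to line up with the catches and descend.

```bash
python3 -m creep '[[[1,0,0,0,0,0,-0.18],[1,0,0,0,0,0,-0.36],[1,0,0,0,0,0,-0.54],[1,0,0,0,0,0,-0.72],[1,0,0,0,0,0,-0.9],[1,0,0,0,0,0,-1.08],[1,0,0,0,0,0,-1.26],[1,0,0,0,0,0,-1.42],[1,0,0,0,0,0,-1.571],[1,0,0,-40,0,0,-1.571],[1,0,0,-60,0,0,-1.571],[1,0,0,-60,0,0,-1.571]]]'
python3 -m creep '[[[1,0,0,0,0,0,0],[1,0,0,-20,0,0,0],[1,0,0,-40,0,0,0],[1,0,0,-55,0,0,0],[1,0,0,-66,0,0,0],[1,0,0,-66,0,0,0],[1,0,0,-66,0,0,0]]]'
```

```text
t: 13.12
ee_pos: [570.4, -200.2, 113.0]
orientation: [-0.002, 0.979, 0.206, -0.003]
wrist_force: [-0.3, -0.2, -0.6]
width: 0.999
finger_force: 0.0
t: 14.0
ee_pos: [573.3, -201.6, 52.1]
orientation: [0.0, 0.979, 0.206, 0.001]
wrist_force: [-0.1, 0.3, 0.2]
width: 1.001
finger_force: 0.0
```

```bash
python3 -m creep '[[[0.75,0,0,0,0,0,0],[0.65,0,0,0,0,0,0],[0.5,0,0,0,0,0,0],[0.3,0,0,0,0,0,0],[0.3,0,0,0,0,0,0],[0.3,0,0,0,0,0,0],[0.3,0,0,0,0,0,0],[0.3,0,0,0,0,0,0]]]'
```

```text
t: 15.0
ee_pos: [573.1, -201.5, 52.1]
orientation: [0.0, 0.979, 0.206, 0.0]
wrist_force: [-0.5, 0.9, 5.6]
width: 0.587
finger_force: 30.0
```

Width 0.587 with the same reading bias as on the ball (0.39 for 38 mm) means about 57 mm, so the catches are fully pinched. I'll lift slowly.

```bash
python3 -m creep '[[[0,0,0,2,0,0,0],[0,0,0,5,0,0,0],[0,0,0,10,0,0,0],[0,0,0,18,0,0,0],[0,0,0,28,0,0,0],[0,0,0,40,0,0,0],[0,0,0,40,0,0,0]]]'
python3 -m creep '[[[0,0,0,10,0,0,0],[0,0,0,22,0,0,0],[0,0,0,36,0,0,0],[0,0,0,48,0,0,0],[0,0,0,56,0,0,0],[0,0,0,60,0,0,0],[0,0,0,60,0,0,0],[0,0,0,60,0,0,0],[0,0,0,60,0,0,0],[0,0,0,60,0,0,0]]]'
python3 - <<'E'
from h import *
p=snap('scene');q=snap('side');print(read_state()['ee_pos'],read_state()['joint_vel'])
cv2.imwrite('pics/c6.png',np.hstack([cv2.resize(x['frame'][v-60:v+60,u-60:u+60,::-1],(400,400),interpolation=cv2.INTER_CUBIC) for x in(p,q) for u,v in [proj(x,[[573,-201.3,110]])[0].astype(int)]]))
E
```

```text
t: 15.88
ee_pos: [573.9, -201.8, 93.5]
orientation: [0.001, 0.979, 0.206, 0.002]
wrist_force: [0.2, -0.4, -3.0]
width: 0.585
finger_force: 30.0
t: 17.12
ee_pos: [572.6, -201.2, 151.0]
orientation: [-0.0, 0.979, 0.206, -0.0]
wrist_force: [0.3, 0.5, -2.8]
width: 0.583
finger_force: 30.0
[ 572.67132142 -201.30804622  151.11148428] [-0.00021807 -0.00192671 -0.00237698 -0.00043036 -0.00073857 -0.00027081]
```

View pics/c6.png

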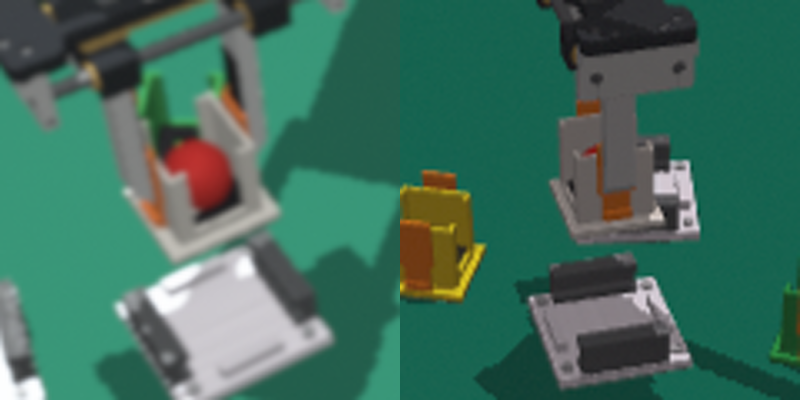

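The carrier hangs level about 99 mm above the dock, with the ball in its well at crop (197,175). The arm is still, so I'll hand the job in.

```bash
python3 -c "from cell import close_job; print(close_job())"
```

```text
the job is handed in; nothing more can be done
None
```

The job is handed in: the ball rests in the well, and the arm is holding the carrier still and level by its pinched catches, about 10 cm above the dock; the bottle, pot and board were not touched.

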